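# Load the measuring cradle in pocket order and clamp it

### The arm

A 6-joint arm with a two-finger parallel gripper is mounted at the origin on the work surface. World frame = base frame: x ahead of the robot, y to its left, z up, the work surface at z = 0. Lengths are in m, angles in degrees, forces in N, time in s.
With the tool pointing down it reaches from about 0.35 to 0.875 m from the base axis. Payload 4.2 kg.
Tool frame: the origin (TCP) lies between the finger pads; the fingertips stand 25 mm ahead of it and the grasp point (between the pads) lies 6 mm ahead of it (r.tips_ahead is the distance from the TCP to the fingertips, in m); z points along the fingers, y is the direction in which the jaws open and shut (so a half turn about z gives the same grasp; the last joint's range is limited). The gripper opens to 87 mm and grips with 3 to 60 N. Pads are 19 mm wide; open, the fingers measure 117 mm over their backs; the gripper's body (75 mm by 190 mm) begins 51 mm behind the grasp point.
Start: joints at [82.827, 22.042, 0.453, 0, -68.411, -14.817], TCP at [0.234, 0.58, 0.248] pointing down, gripper open.
Joint ranges: [-179.83, 179.83], [-69.29, 118.12], [-61.27, 80.66], [-181.25, 117.63], [-171.15, -9.14], [-177.46, 177.46]. Speed limits (degrees/s): [159.86, 159.86, 180, 180, 180, 180].

### API

Orientations are given as a 3x3 rotation matrix whose columns are the frame's x, y, z axes.
In Python, from station import r, vision, finish_job gives the robot as it stands.
- The arm moves only by the shell command python3 -m jog 'ROWS'. ROWS is a JSON object of lists of equal length, an entry for each row: "rot": the turn, a rotation vector about the world's x, y, z in degrees, a list of three; "delta_pos": the shift along the world's x, y, z in mm, a list of three; "grip": the opening in per cent of the stroke, from 0 (shut) to 100 (fully open). A call has 1 to 10 rows; each row shifts and turns the commanded pose from where the row before left it; what a row does not reach is not made up. A row lasts 1/12 s, in which the tool goes at most 41.7 mm and 7.16 degrees, less where a joint would pass 70% of its speed; a pose out of reach is approached as far as the arm can. A call with a gripper value outside its range is refused whole. The fingers move at their own pace and stop on an object; the grip force is fixed at half the most. Time passes only in rows, so rows that do not move let the fingers close. It gives the time, the measured TCP pose, the force and the opening at its end, in the units of the state.
- r.sense(): the state, without advancing time (a new reading comes with each control period).
- vision.capture(name): name is "scene" or "top" or "wrist"; returns a dict with "frame" (384x512x3 uint8, red, green, blue), "K" (3x3 intrinsics, pixels), "xyz" and "orientation" of the camera in the world. Camera axes: x right, y up, looking along -z (the intrinsics and any distortion apply to the point x, -y, -z); pixel columns grow to the right and rows downward; lengths in m; the calibration is good to about 2 mm. A picture is of the moment at which its call begins. There is no depth.
- finish_job(): hands the job in, once; it reports no verdict.
The state is a dict: "time_s": time; "joints": joint angles; "joint_velocities": joint speeds; "effort": joint torques, N m; "tcp_pos": TCP position; "ee_rot": TCP orientation; "wrist_force": force on the tool from outside, world axes, zero at the start; "moment": the same for the moment, N m; "gripper_width": opening from 0.0 (shut) to 1.0 (fully open).
Only numpy, scipy, OpenCV 4.12 (cv2) and the standard library are available. Lean on these libraries where they do the work, as an engineer would, in place of code of your own. Each camera call takes 0.05 s, during which the arm holds its last target. There are 200 camera calls.

### The job

The queen already stands in the one-dot pocket of the measuring cradle; carry on in order: first stand the brown farmhouse squarely in the two-dot pocket, then stand the grey pine tree in the three-dot pocket, each set down on the pocket floor rather than dropped. Only when both are in, flip the red cam lever fully over towards the pockets' dotted side, so that the orange fence slides in and closes all the pockets. Leave the queen in her pocket and do not disturb the other things on the board.

Things in the scene. Friction and masses are not known exactly. Their poses are not given: they have to be found in the camera images.
- cradle: Aluminium base plate 150 x 310 x 6 mm fixed on the board, underside at z = 0. Its own x points from the open (fence) side to the dotted side of the pockets. Three pocket blocks stand on it in a row along its y, at y = -80, 0 and +80 mm, in any order; the cam lever is at y = +152 mm.
- fence_mid (a point): Middle of the top inner edge of the orange fence bar (10 mm thick, 250 mm long along the cradle's y, top 20 mm above the board), which slides along the cradle's x in front of the pockets' open side: at cradle x = -46 mm while the lever is at 0, at x = -23.5 mm when it is fully over.
- pocket_1_seat (a point): Centre of the floor of the blue pocket marked with one white dot on its back rim, 10 mm above the board; axes as the cradle's. Three-sided: 50 mm wide along y between side walls 8 mm thick, back wall inner face at x = +23 mm (back rim 20 mm wide), open at x = -23 mm towards the fence; all walls rise 8 mm above the floor.
- pocket_2_seat (a point): Centre of the floor of the blue pocket marked with two white dots on its back rim, 10 mm above the board; axes as the cradle's. Three-sided: 50 mm wide along y between side walls 8 mm thick, back wall inner face at x = +23 mm (back rim 20 mm wide), open at x = -23 mm towards the fence; all walls rise 8 mm above the floor.
- pocket_3_seat (a point): Centre of the floor of the blue pocket marked with three white dots on its back rim, 10 mm above the board; axes as the cradle's. Three-sided: 50 mm wide along y between side walls 8 mm thick, back wall inner face at x = +23 mm (back rim 20 mm wide), open at x = -23 mm towards the fence; all walls rise 8 mm above the floor.
- farmhouse: Brown resin farmhouse with dark gabled roof, 44 mm long along its x (ridge along x) and 38 mm wide along its y; plain vertical walls up to 30 mm, ridge at about 49 mm, chimney to 54 mm; 80 g. Origin at the centre of its underside. It fits the pocket with its length along the pocket's y (either way round).
- pine_tree: Grey plastic pine tree on a round base of 40 mm diameter, 6 mm thick; bare trunk to 17 mm, lowest tier a 32 mm diameter upright band from 18 to 26 mm height, then narrower tiers up to 80 mm; 35 g. Origin at the centre of its underside, z up.
- queen: Ebony chess queen, base 40 mm diameter, 80 mm tall, standing in the one-dot pocket. Origin at the centre of its underside.
- cam_lever (a joint): Angle of the red cam lever: 0 leans 0.6 rad from upright towards the fence side (cradle -x), 0.6 is upright, 1.2 is fully over towards the dotted side (cradle +x). It moves the fence and stays where left; takes about 1 to 3 N at the ball. Starts between 0 and 0.15.
- cam_lever_tip (a point): Centre of the 18 mm red ball at the end of the lever, 70 mm from the pivot (the stem is 12 mm thick).
- cam_pivot (a point): Centre of the lever's pivot, 32 mm above the board, axis along the cradle's y; axes as the cradle's. It lies between two dark steel cheeks, 50 mm long in x, 38 mm apart over all in y, 40 mm high above the board.
- gauge: Silver aluminium sliding measuring gauge, 150 mm long, lying flat behind the cradle; bystander.
- paint_jar: Small glass paint jar with green cap, 36 mm diameter, 45 mm tall; bystander.
- glue: White glue bottle with red cap, 34 mm diameter, 85 mm tall; bystander.
- green_tree: Green pine tree of the same shape as the grey one; bystander.
- pawn: Pale wooden pawn, 30 mm base, 51 mm tall; bystander.
- brush: Brush 170 mm long lying flat at the right; bystander.

How it is judged (in metres and radians):
On the way, in this order (a step that is already met when the one before it is completed fails the run):
1. farmhouse upright on the floor of the two-dot pocket, let go (x of farmhouse in the frame of pocket_2_seat between -0.01 and 0.008 m and y of farmhouse in the frame of pocket_2_seat between -0.008 and 0.008 m and z of farmhouse in the frame of pocket_2_seat between -0.003 and 0.003 m and angle between farmhouse's own z axis and vertical below 0.1 rad and contact force between the fingers and farmhouse below 0.05 N and linear speed of farmhouse below 0.03 m/s), for 0.2 s.
2. pine tree upright on the floor of the three-dot pocket, let go (x of pine_tree in the frame of pocket_3_seat between -0.01 and 0.008 m and y of pine_tree in the frame of pocket_3_seat between -0.008 and 0.008 m and z of pine_tree in the frame of pocket_3_seat between -0.003 and 0.003 m and angle between pine_tree's own z axis and vertical below 0.1 rad and contact force between the fingers and pine_tree below 0.05 N and linear speed of pine_tree below 0.03 m/s), for 0.2 s.
3. cam lever fully over (value of joint cam_lever above 1.02 rad), for 0.2 s.
At the end, for the whole second after the job is handed in: Queen, farmhouse and pine tree stand upright (within 0.1 rad), at rest and released on the floors of the one-, two- and three-dot pockets (origin within 3 mm of the floor height, within 8 mm of the seat centre along y, -7 to +8 mm along x), and the cam lever is over past 1.02 rad (x of queen in the frame of pocket_1_seat between -0.007 and 0.008 m and y of queen in the frame of pocket_1_seat between -0.008 and 0.008 m and z of queen in the frame of pocket_1_seat between -0.003 and 0.003 m and angle between each of queen, farmhouse, pine_tree's own z axis and vertical below 0.1 rad and contact force between the fingers and queen below 0.05 N and linear speed of each of queen, farmhouse, pine_tree below 0.03 m/s and x of farmhouse in the frame of pocket_2_seat between -0.007 and 0.008 m and y of farmhouse in the frame of pocket_2_seat between -0.008 and 0.008 m and z of farmhouse in the frame of pocket_2_seat between -0.003 and 0.003 m and contact force between the fingers and farmhouse below 0.05 N and x of pine_tree in the frame of pocket_3_seat between -0.007 and 0.008 m and y of pine_tree in the frame of pocket_3_seat between -0.008 and 0.008 m and z of pine_tree in the frame of pocket_3_seat between -0.003 and 0.003 m and contact force between the fingers and pine_tree below 0.05 N and value of joint cam_lever above 1.02 rad); the robot touches nothing.
It fails at once if the cam lever is flipped past upright (0.6 rad) while the farmhouse or the tree is not in its pocket (value of joint cam_lever above 0.6 rad and (distance between farmhouse and pocket_2_seat above 0.025 m or distance between pine_tree and pocket_3_seat above 0.025 m)).
It fails at once if the farmhouse or the tree is let go more than 20 mm above its pocket's floor ((horizontal distance between farmhouse and pocket_2_seat below 0.05 m and z of farmhouse in the frame of pocket_2_seat above 0.02 m and contact force between the fingers and farmhouse below 0.05 N) or (horizontal distance between pine_tree and pocket_3_seat below 0.05 m and z of pine_tree in the frame of pocket_3_seat above 0.02 m and contact force between the fingers and pine_tree below 0.05 N)).
It fails at once if the queen is tipped or lifted out (angle between queen's own z axis and vertical above 0.35 rad or z of queen in the frame of pocket_1_seat above 0.015 m).
It fails at once if another thing on the board is pushed more than 30 mm (distance of any of gauge, paint_jar, glue, green_tree, pawn, brush from where it was at the start of the episode above 0.03 m).
It also fails if it takes over 64 s, if anything falls off the work surface, if the arm or the gripper's body presses on something with over 40 N, if the wrist force passes 120 N, or if a joint passes its speed limit or range.

## Working session

There is one attempt and no reset: what is moved stays moved. The work goes in short steps, Python scripts to look and compute and a shell command to move; the robot and the scene stay as the last step left them, time stands still between calls to the robot, and variables do not carry over. Pictures are saved under pics/ and viewed, about 8 in all and at most 12, crops included, and the job is handed in when it is done.

```bash
mkdir -p pics; ls
cat > h.py <<'E'
import numpy as np, cv2, json
from station import r, vision
def cap(n, f=None):
    c=vision.capture(n); c={k:(np.array(v) if k!='frame' else np.asarray(v)) for k,v in c.items()}
    if f: cv2.imwrite('pics/'+f,c['frame'][:,:,::-1])
    return c
def ray(c,u,v):
    K=c['K']; d=np.array([(u-K[0,2])/K[0,0],-(v-K[1,2])/K[1,1],-1.]); return c['xyz'], c['orientation'].reshape(3,3)@d
def pt(c,u,v,z):
    o,d=ray(c,u,v); return o+d*(z-o[2])/d[2]
def px(c,p):
    q=c['orientation'].reshape(3,3).T@(np.array(p)-c['xyz']); K=c['K']; return K[0,2]+K[0,0]*q[0]/-q[2], K[1,2]-K[1,1]*q[1]/-q[2]
E
python3 - <<'E'
from h import *
np.set_printoptions(precision=4,suppress=True)
for n in('top','scene'):
    c=cap(n,n+'0.png'); print(n,{k:v.tolist() for k,v in c.items() if k!='frame'})
    np.savez(n+'0.npz',**c)
s=r.sense();print(s['time_s'],s['tcp_pos'],s['ee_rot'],s['gripper_width'],r.tips_ahead)
E
```

```text
pics
top {'K': [[472.9325839706481, 0.0, 261.4291167695825], [0.0, 472.9325839706481, 192.8512115271633], [0.0, 0.0, 1.0]], 'xyz': [0.4572013025066075, -0.01855333195421734, 1.3673699215552806], 'orientation': [[-0.009576830772780934, 0.9954990764649198, -0.09428612342143128], [-0.9999386567883285, -0.009009284456602894, 0.006443248709573499], [0.005564797633600154, 0.09434204551032306, 0.995524289746978]]}
scene {'K': [[442.7469414127444, 0.0, 254.45564939728519], [0.0, 442.7469414127444, 192.4579771995718], [0.0, 0.0, 1.0]], 'xyz': [1.1221861238801196, 0.7422261671489542, 0.8374482488183811], 'orientation': [[-0.8160583932516586, -0.35889267826731325, 0.45303945114044536], [0.5779645881504842, -0.5035117732263328, 0.6422093343034773], [-0.0023735306112330147, 0.7859210772772217, 0.6183222676273665]]}
0.1 [0.2338 0.5791 0.2466] [[ 0.9272 -0.3746 -0.0006]
 [-0.3746 -0.9272 -0.0019]
 [ 0.0001  0.002  -1.    ]] 1.0006661875876175 0.025
```

View pics/top0.png

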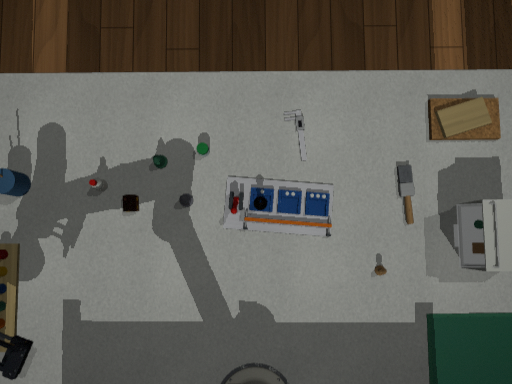

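View pics/scene0.png

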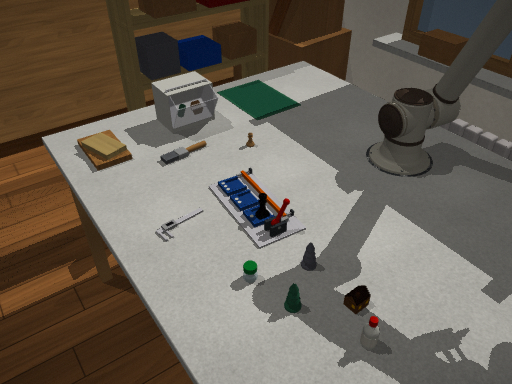

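The top view shows the farmhouse at (131,202), grey tree at (186,200), lever at (235,205), queen at (260,202), and the free pockets at (289,200) and (317,203). I'll enlarge these to read the dots and measure.

Run:
```python
from h import *
np.set_printoptions(precision=4,suppress=True)
c=dict(np.load('top0.npz')); f=c['frame']
a=cv2.resize(f[170:245,215:340][:,:,::-1],None,fx=6,fy=6,interpolation=cv2.INTER_CUBIC)
b=cv2.resize(f[180:225,110:210][:,:,::-1],None,fx=6,fy=6,interpolation=cv2.INTER_CUBIC)
im=np.zeros((450+150,750,3),np.uint8); im[:450]=a; 
b=cv2.resize(b,(333,150)); im[450:,:333]=b
cv2.imwrite('pics/crop1.png',im)
hsv=cv2.cvtColor(f,cv2.COLOR_RGB2HSV)
def comps(m,z,amin=20,name=''):
    n,l,s,ce=cv2.connectedComponentsWithStats(m.astype(np.uint8))
    for i in range(1,n):
        if s[i,4]>=amin:
            cnt=np.argwhere(l==i)[:,::-1].astype(np.float32); R=cv2.minAreaRect(cnt)
            P=np.array([pt(c,u,v,z)[:2] for u,v in cv2.boxPoints(R)])
            print(name,s[i,4],ce[i],R,'center',pt(c,*R[0],z)[:2],'edges',P[1]-P[0],P[2]-P[1])
H,S,V=hsv[...,0],hsv[...,1],hsv[...,2]
roi=np.zeros(H.shape,bool);roi[170:245,215:340]=1
comps(roi&(H>100)&(H<130)&(S>120)&(V>50),.018,20,'blue')
comps(roi&(H>7)&(H<22)&(S>120)&(V>100),.020,20,'orange')
comps(roi&((H<6)|(H>174))&(S>150)&(V>70),.09,5,'red')
roi=np.zeros(H.shape,bool);roi[185:220,115:150]=1
comps(roi&(V<70),.03,20,'house')
roi=np.zeros(H.shape,bool);roi[185:215,175:198]=1
comps(roi&(V<75),.03,10,'tree')
```

```text
blue 323 [261.7337 198.1053] ((261.1069030761719, 199.21725463867188), (22.505327224731445, 22.17314338684082), 4.763641834259033) center [ 0.5667 -0.0262] edges [ 0.0634 -0.0057] [-0.006  -0.0643]
blue 472 [288.8602 201.9449] ((288.93524169921875, 201.34117126464844), (22.625469207763672, 22.318683624267578), 4.39870548248291) center [ 0.5599 -0.1058] edges [ 0.0638 -0.0057] [-0.0056 -0.0647]
blue 454 [316.3392 204.3612] ((316.6615295410156, 203.57745361328125), (22.816017150878906, 22.350385665893555), 3.8140745162963867) center [ 0.5527 -0.185 ] edges [ 0.0639 -0.0054] [-0.005  -0.0652]
orange 300 [287.2267 221.6467] ((287.5273132324219, 221.65057373046875), (87.35879516601562, 3.458212375640869), 4.467159271240234) center [ 0.5018 -0.1008] edges [ 0.0098 -0.0008] [-0.0217 -0.2478]
red 12 [236.1667 198.8333] ((236.0, 199.5), (3.0, 4.0), 90.0) center [0.5607 0.0422] edges [-0.0001 -0.0108] [-0.0082  0.    ]
red 26 [233.5385 210.1923] ((233.60000610351562, 210.20001220703125), (4.4721360206604, 5.366563320159912), 63.43495178222656) center [0.5318 0.0488] edges [ 0.0064 -0.013 ] [-0.0109 -0.0054]
house 288 [129.8681 202.2604] ((129.5, 202.5), (17.0, 17.0), 90.0) center [0.5598 0.3465] edges [-0.0004 -0.0481] [-0.0483 -0.0007]
tree 201 [183.4776 200.8358] ((183.43260192871094, 201.7078857421875), (12.931974411010742, 19.609960556030273), 32.00538635253906) center [0.5607 0.194 ] edges [ 0.047  -0.0291] [-0.0198 -0.0312]
```

View pics/crop1.png

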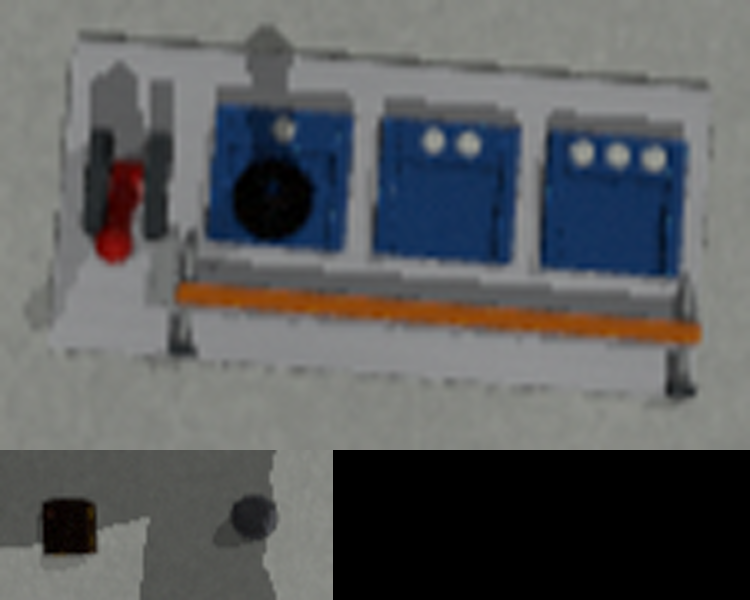

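Clear: two dots is the middle pocket, three dots the right one, the queen in one-dot on the left. From the blue blocks, seat 2 ≈ (0.550,-0.105), seat 3 ≈ (0.543,-0.184), and cradle yaw ≈ -5°. I'm moving over the house for a close look.

```bash
python3 -m jog '{"delta_pos":[[28,-26,0],[28,-26,0],[28,-26,0],[28,-26,0],[28,-26,0],[28,-26,0],[28,-26,0],[28,-26,0],[28,-26,0],[0,0,0]],"rot":[[0,0,0],[0,0,0],[0,0,0],[0,0,0],[0,0,0],[0,0,0],[0,0,0],[0,0,0],[0,0,0],[0,0,0]],"grip":[100,100,100,100,100,100,100,100,100,100]}'
python3 - <<'E'
from h import *
np.set_printoptions(precision=4,suppress=True)
c=cap('wrist','w1.png'); np.savez('w1.npz',**c)
s=r.sense(); print(s['tcp_pos'],c['xyz'],c['orientation'],c['K'][0]); print(px(c,[.56,.346,.03]))
E
```

```text
time_s: 0.93
tcp_pos: [0.4894, 0.3411, 0.2469]
ee_rot: [[0.925, -0.38, -0.0], [-0.38, -0.925, -0.002], [0.0, 0.002, -1.0]]
wrist_force: [-0.5, 0.5, 0.9]
gripper_width: 0.996
[0.4878 0.3428 0.2468] [0.5525 0.3172 0.3842] [[-0.3805  0.896   0.229 ]
 [-0.9248 -0.369  -0.0928]
 [ 0.0013 -0.2471  0.969 ]] [274.9473   0.     256.4404]
(np.float64(232.5304827487529), np.float64(124.32213432098847))
```

View pics/w1.png

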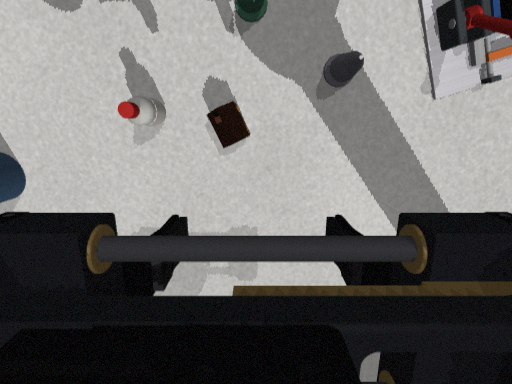

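The wrist view shows the house at (229,124) and the tree at (340,70). I'll enlarge the house, brightened, to read its ridge direction.

Run:
```python
from h import *
np.set_printoptions(precision=4,suppress=True)
c=dict(np.load('w1.npz')); f=c['frame']
g=(255*(f/255.)**0.5).astype(np.uint8)[:,:,::-1]
a=cv2.resize(g[90:160,195:265],None,fx=6,fy=6,interpolation=cv2.INTER_CUBIC)
b=cv2.resize(g[40:100,310:370],(360,420),interpolation=cv2.INTER_CUBIC)
cv2.imwrite('pics/crop2.png',np.hstack([a,b]))
V=f.max(2); 
m=np.zeros(V.shape,np.uint8); m[95:155,200:260]=(f[95:155,200:260].max(2)<75)
m=cv2.morphologyEx(m,cv2.MORPH_OPEN,np.ones((3,3)))
hs=cv2.cvtColor(f,cv2.COLOR_RGB2HSV); m2=((hs[...,0]<20)&(hs[...,1]>70)).astype(np.uint8); m2[:95]=0;m2[155:]=0;m2[:,:200]=0;m2[:,260:]=0
for k in(m,m2):
    R=cv2.minAreaRect(np.argwhere(k)[:,::-1].astype(np.float32)); print(k.sum(),R)
    for z in(.0,.03): print(z,np.array([pt(c,*q,z)[:2] for q in cv2.boxPoints(R)]).tolist())
```

```text
1155 ((228.30001831054688, 123.60000610351562), (38.9075813293457, 30.410520553588867), 63.43495178222656)
0.0 [[0.5877632107750449, 0.3754954399939306], [0.5897970579882673, 0.3347272731013396], [0.5391628835811093, 0.33081448163706195], [0.536458522788801, 0.37280401002593117]]
0.03 [[0.5850116185877846, 0.3709457115258326], [0.5868866633606069, 0.33336071608835216], [0.5402059965774388, 0.3297534347082464], [0.5377127918103959, 0.3684644279465618]]
1072 ((228.70001220703125, 123.40000915527344), (38.013153076171875, 30.4105224609375), 63.43495178222656)
0.0 [[0.5872214554682139, 0.3748588344856185], [0.5892618947600373, 0.33409090023404053], [0.5398017480405802, 0.33025096182639746], [0.5371064690789762, 0.37221133554176133]]
0.03 [[0.5845121634420795, 0.37035881206605503], [0.5863932855851399, 0.33277403110501735], [0.5407949786098575, 0.32923391442742156], [0.5383101465657404, 0.36791802938412166]]
```

View pics/crop2.png

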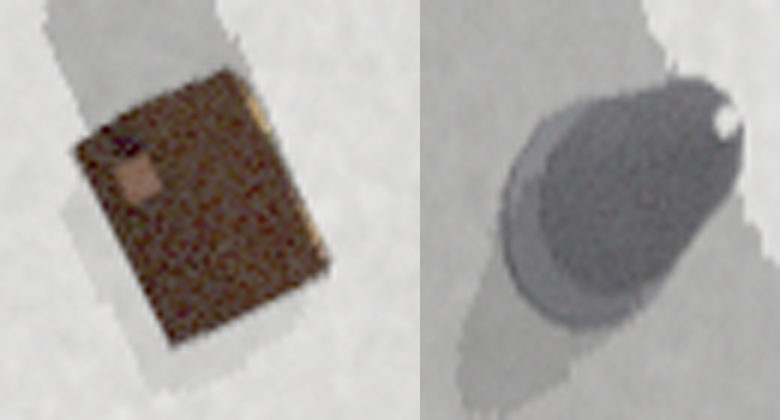

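Run:
```python
from h import *
np.set_printoptions(precision=4,suppress=True)
c=dict(np.load('w1.npz')); t=dict(np.load('top0.npz'))
for n,d,roi in(('w',c,(90,130,100,160)),('t',t,(170,195,80,110))):
    f=d['frame'];h=cv2.cvtColor(f,cv2.COLOR_RGB2HSV);m=((h[...,0]<8)|(h[...,0]>172))&(h[...,1]>120)
    k=np.zeros(m.shape,np.uint8);a,b,e,g=roi;k[a:b,e:g]=m[a:b,e:g];q=np.argwhere(k)[:,::-1]
    mn,mx=q.min(0),q.max(0)
    print(n,q.mean(0),mn,mx,pt(d,*q.mean(0),.078),pt(d,*mn,.085),pt(d,*mx,.085))
# tree base: wrist circle, base ellipse approx
print('tree base', pt(c,333,79,.006), pt(t,186,200,.05))
s=r.sense();print(s['tcp_pos'],s['joints'])
```

```text
w [128.0071 109.6464] [118 102] [138 117] [0.6154 0.4392 0.078 ] [0.6246 0.4423 0.085 ] [0.6035 0.4303 0.085 ]
t [ 92.4103 181.8974] [ 89 179] [ 96 185] [0.6136 0.4358 0.078 ] [0.6208 0.4428 0.085 ] [0.6042 0.4233 0.085 ]
tree base [0.5633 0.2058 0.006 ] [0.5638 0.1837 0.05  ]
[0.4878 0.3428 0.2468] [ 50.6433  19.3189  -3.778   -0.0036 -66.9909  17.0631]
```

```bash
python3 -m jog '{"delta_pos":[[18,2,-20],[18,2,-20],[18,2,-20],[18,2,-20],[0,0,-20],[0,0,0]],"rot":[[0,0,6.5],[0,0,6.5],[0,0,6.5],[0,0,6.5],[0,0,0],[0,0,0]],"grip":[100,100,100,100,100,100]}'
python3 - <<'E'
from h import *
np.set_printoptions(precision=4,suppress=True)
c=cap('wrist','w2.png'); np.savez('w2.npz',**c)
s=r.sense(); print(s['tcp_pos'],s['ee_rot'][0],c['xyz'])
E
```

```text
time_s: 1.48
tcp_pos: [0.5556, 0.3524, 0.1416]
ee_rot: [[0.998, 0.069, -0.009], [0.069, -0.998, -0.006], [-0.009, 0.006, -1.0]]
wrist_force: [-0.8, -1.0, -0.6]
gripper_width: 1.0
[0.5563 0.353  0.1444] [ 0.9975  0.0698 -0.0053] [0.6248 0.3593 0.2783]
```

View pics/w2.png

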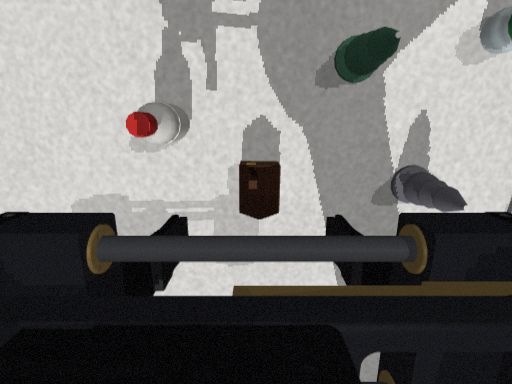

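The house is centred between the jaws and square to them: its sides are vertical at columns 240–280, with image centre at 256. I'm going down to grasp.

```bash
python3 -m jog '{"delta_pos":[[0,0,-25],[0,0,-25],[0,0,-25],[0,0,-20],[0,0,-9],[0,0,0],[0,0,0]],"rot":[[0,0,0],[0,0,0],[0,0,0],[0,0,0],[0,0,0],[0,0,0],[0,0,0]],"grip":[100,100,100,100,100,100,100]}'; python3 -c "
from h import *
print([r.sense()[k] for k in('tcp_pos','wrist_force')])"
```

```text
time_s: 2.12
tcp_pos: [0.5583, 0.3545, 0.045]
ee_rot: [[0.997, 0.071, 0.002], [0.071, -0.997, 0.001], [0.002, -0.001, -1.0]]
wrist_force: [0.2, -0.1, 0.8]
gripper_width: 1.001
[array([0.55834891, 0.35450667, 0.04500532]), array([ 0.17868522, -0.13953478,  0.77863323])]
```

```bash
python3 -m jog '{"delta_pos":[[0,0,-5],[0,0,0],[0,0,0],[0,0,0],[0,0,0],[0,0,0],[0,0,0],[0,0,0],[0,0,0],[0,0,0]],"rot":[[0,0,0],[0,0,0],[0,0,0],[0,0,0],[0,0,0],[0,0,0],[0,0,0],[0,0,0],[0,0,0],[0,0,0]],"grip":[100,100,0,0,0,0,0,0,0,0]}'; python3 -m jog '{"delta_pos":[[0,0,0],[0,0,0],[0,0,0],[0,0,5],[0,0,20],[0,0,30],[0,0,30],[0,0,30],[0,0,0],[0,0,0]],"rot":[[0,0,0],[0,0,0],[0,0,0],[0,0,0],[0,0,0],[0,0,0],[0,0,0],[0,0,0],[0,0,0],[0,0,0]],"grip":[0,0,0,0,0,0,0,0,0,0]}'
```

```text
time_s: 2.95
tcp_pos: [0.558, 0.3534, 0.0385]
ee_rot: [[0.998, 0.07, -0.0], [0.07, -0.998, -0.0], [-0.0, 0.0, -1.0]]
wrist_force: [0.2, -1.8, 0.9]
gripper_width: 0.48
time_s: 3.78
tcp_pos: [0.5588, 0.3545, 0.1564]
ee_rot: [[0.998, 0.07, 0.004], [0.07, -0.998, 0.004], [0.004, -0.004, -1.0]]
wrist_force: [0.4, -0.5, -1.2]
gripper_width: 0.435
```

```bash
python3 -m jog '{"delta_pos":[[0,-20,25],[0,-30,15],[0,-30,0],[0,-30,0],[0,-30,0],[0,-30,0],[0,-35,0],[-4,-35,0],[-4,-35,0],[0,-35,0]],"rot":[[0,0,-6.6],[0,0,-6.6],[0,0,-6.6],[0,0,-6.6],[0,0,-6.6],[0,0,-6.6],[0,0,-6.6],[0,0,-6.6],[0,0,-6.6],[0,0,-6.6]],"grip":[0,0,0,0,0,0,0,0,0,0]}'; python3 -m jog '{"delta_pos":[[0,-35,0],[0,-35,0],[0,-35,0],[0,-30,0],[0,-10,0],[0,0,0],[0,0,0]],"rot":[[0,0,-6.6],[0,0,-6.6],[0,0,-6.6],[0,0,-6.6],[0,0,-6.7],[0,0,0],[0,0,0]],"grip":[0,0,0,0,0,0,0]}'
python3 - <<'E'
from h import *
np.set_printoptions(precision=4,suppress=True)
s=r.sense(); print(s['tcp_pos'],s['ee_rot'],s['joints'])
c=cap('wrist','w3.png'); np.savez('w3.npz',**c);print(c['xyz'])
c=cap('top'); np.savez('top3.npz',**c)
E
```

```text
time_s: 4.62
tcp_pos: [0.5482, 0.0418, 0.1921]
ee_rot: [[0.465, -0.885, -0.003], [-0.885, -0.465, -0.0], [-0.001, 0.003, -1.0]]
wrist_force: [0.5, 0.1, -0.6]
gripper_width: 0.434
time_s: 5.2
tcp_pos: [0.5492, -0.102, 0.1923]
ee_rot: [[-0.088, -0.996, -0.002], [-0.996, 0.088, 0.0], [-0.0, 0.002, -1.0]]
wrist_force: [0.7, 0.3, -0.9]
gripper_width: 0.434
[ 0.5492 -0.102   0.1923] [[-0.0883 -0.9961 -0.0025]
 [-0.9961  0.0883  0.0003]
 [-0.0001  0.0025 -1.    ]] [  6.0907  18.3613 -13.543   -0.0365 -58.2344 -11.1386]
[ 0.5444 -0.1676  0.3296]
```

View pics/w3.png

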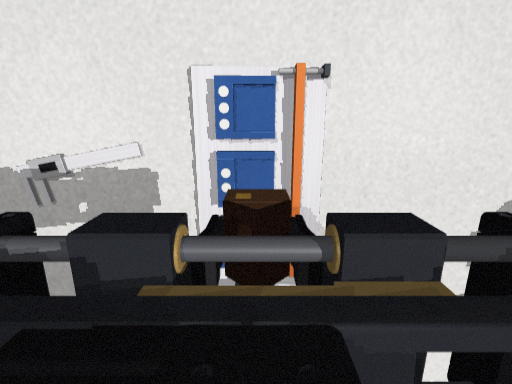

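The held house's front edge is at row ~190, columns 224–291. The three-dot block at (214–275, 76–138) and part of the two-dot block are visible, so I can measure both in this one view.

Run:
```python
from h import *
np.set_printoptions(precision=4,suppress=True)
c=dict(np.load('w3.npz')); f=c['frame'];h=cv2.cvtColor(f,cv2.COLOR_RGB2HSV)
m=((h[...,0]>100)&(h[...,0]<130)&(h[...,1]>110)&(h[...,2]>40)).astype(np.uint8)
m=cv2.morphologyEx(m,cv2.MORPH_CLOSE,np.ones((3,3)))
n,l,s,ce=cv2.connectedComponentsWithStats(m)
xa=np.array([.9962,-.0872])
for i in range(1,n):
    if s[i,4]>300:
        q=np.argwhere(l==i)[:,::-1].astype(np.float32);R=cv2.minAreaRect(q);P=np.array([pt(c,u,v,.018)[:2] for u,v in cv2.boxPoints(R)])
        print(s[i],R); print(P, 'c',pt(c,*R[0],.018)[:2],'seat',pt(c,*R[0],.018)[:2]-.010*xa)
# far edge of pocket 2 block (top row) corners
o=h[...,0]; m=((o>5)&(o<22)&(h[...,1]>150)&(h[...,2]>120)); q=np.argwhere(m[60:210])[:,::-1]+[0,60]; q=q[(q[:,0]>280)&(q[:,0]<320)]
print('orange inner edge', [ (v,pt(c,q[q[:,1]==v,0].min(),v,.02)[:2]) for v in(80,120,160)])
for u in(224,257,291): print('house bottom edge',pt(c,u,190,.153))
V=f.astype(int).sum(2); print(V[180:200,257],V[187,216:232],V[187,284:298])
t=dict(np.load('top3.npz'))
```

```text
[ 214   76   62   63 3449] ((244.5, 106.99998474121094), (60.99999237060547, 61.99999237060547), 0.0)
[[ 0.5926 -0.1531]
 [ 0.5844 -0.2171]
 [ 0.5202 -0.2114]
 [ 0.5248 -0.1471]] c [ 0.5554 -0.183 ] seat [ 0.5455 -0.1822]
[ 217  151   58   56 2118] ((245.5, 178.5), (55.0, 57.0), 90.0)
[[ 0.591  -0.1385]
 [ 0.527  -0.1328]
 [ 0.5317 -0.068 ]
 [ 0.5991 -0.0741]] c [ 0.5621 -0.1042] seat [ 0.5522 -0.1033]
orange inner edge [(80, array([ 0.4986, -0.2052])), (120, array([ 0.5019, -0.1646])), (160, array([ 0.5065, -0.121 ]))]
house bottom edge [ 0.5694 -0.1252  0.153 ]
house bottom edge [ 0.5476 -0.1233  0.153 ]
house bottom edge [ 0.5252 -0.1213  0.153 ]
[287 294 283 293 289 288 294 282 258 159 119 114 122 115 117 110 106 109
 121 117] [468 359 295 277 307 526 698 698 694 694 700 699 699 698 689 250] [448 472 469 458 458 471 467 167 219 429 411 418 417 419]
```

Run:
```python
from h import *
c=dict(np.load('w3.npz')); f=c['frame']
g=(255*(f/255.)**0.45).astype(np.uint8)[:,:,::-1]
cv2.imwrite('pics/crop3.png',cv2.resize(g[140:240,190:320],None,fx=6,fy=6,interpolation=cv2.INTER_NEAREST))
```

```text
(no output)
```

View pics/crop3.png

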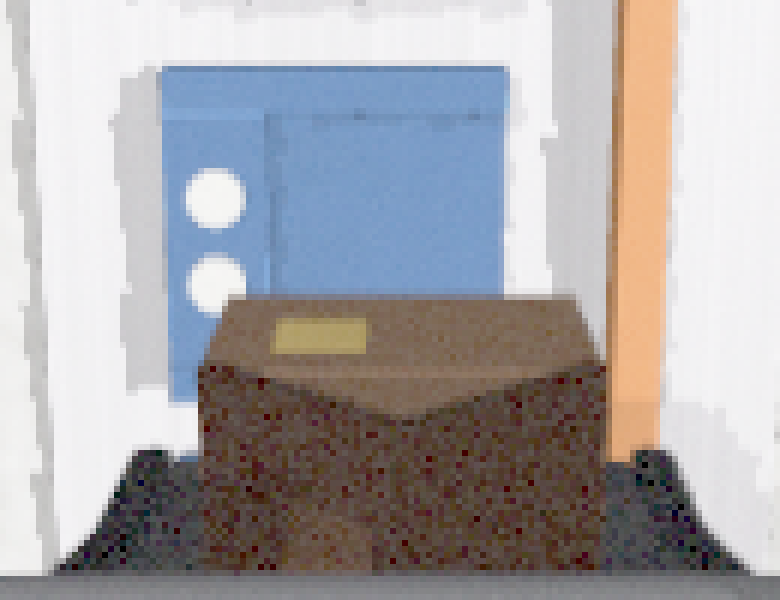

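Run:
```python
from h import *
np.set_printoptions(precision=4,suppress=True)
xa=np.array([.9962,-.0872]);ya=np.array([.0872,.9962])
for n,roi,box in(('w3.npz',(60,195,212,234),60),('top0.npz',(185,202,283,330),4)):
    c=dict(np.load(n));f=c['frame'];h=cv2.cvtColor(f,cv2.COLOR_RGB2HSV);m=np.zeros(f.shape[:2],np.uint8);a,b,e,g=roi
    m[a:b,e:g]=((h[...,1]<90)&(h[...,2]>140))[a:b,e:g]
    k,l,s,ce=cv2.connectedComponentsWithStats(m,connectivity=4)
    for i in range(1,k):
        if s[i,4]>=4 and s[i,4]<200: print(n,s[i],ce[i],pt(c,*ce[i],.018)[:2],'->seat',pt(c,*ce[i],.018)[:2]-.033*xa)
c=dict(np.load('w3.npz'))
e=(pt(c,228,189.5,.153)+pt(c,285.3,189.5,.153))[:2]/2; print('house',e,e+.022*np.array([.0883,.996]), pt(c,228,189.5,.153)-pt(c,285.3,189.5,.153))
```

```text
w3.npz [218  85  11  12 103] [223.0097  90.8835] [ 0.5767 -0.2015] ->seat [ 0.5438 -0.1986]
w3.npz [219 102  10  12  96] [223.5312 107.5   ] [ 0.5781 -0.1845] ->seat [ 0.5453 -0.1816]
w3.npz [219 119  11  11  94] [223.9255 123.883 ] [ 0.5797 -0.1673] ->seat [ 0.5469 -0.1644]
w3.npz [221 168  10  10  83] [225.3494 172.6506] [ 0.5845 -0.1131] ->seat [ 0.5516 -0.1102]
w3.npz [221 182  10  11  73] [225.3425 186.726 ] [ 0.5865 -0.0965] ->seat [ 0.5536 -0.0936]
top0.npz [287 185  43  11 159] [310.0566 187.1824] [ 0.6001 -0.167 ] ->seat [ 0.5672 -0.1642]
top0.npz [286 193   3   2   4] [287.   193.25] [ 0.5832 -0.1006] ->seat [ 0.5503 -0.0977]
top0.npz [292 193   3   2   5] [292.8 193.6] [ 0.582  -0.1172] ->seat [ 0.5492 -0.1143]
top0.npz [311 194   3   3   5] [312. 195.] [ 0.5775 -0.1722] ->seat [ 0.5446 -0.1693]
top0.npz [317 195   2   2   4] [317.5 195.5] [ 0.5759 -0.1879] ->seat [ 0.543  -0.1851]
top0.npz [323 195   3   3   5] [324. 196.] [ 0.5743 -0.2065] ->seat [ 0.5414 -0.2037]
house [ 0.5478 -0.1236] [ 0.5498 -0.1017] [ 0.0378 -0.0034  0.    ]
```

In the wrist view seat 2 ≈ (0.5526,-0.1019) and the house centre ≈ (0.5498,-0.1017). I'll shift +2 mm in x, lower to about 20 mm above the walls and recheck from near.

```bash
python3 -m jog '{"delta_pos":[[2,0,-25],[0,0,-25],[0,0,-25],[0,0,-25],[0,0,-15],[0,0,0],[0,0,0]],"rot":[[0,0,0],[0,0,0],[0,0,0],[0,0,0],[0,0,0],[0,0,0],[0,0,0]],"grip":[0,0,0,0,0,0,0]}'
python3 - <<'E'
from h import *
np.set_printoptions(precision=4,suppress=True)
s=r.sense(); print(s['tcp_pos'],s['wrist_force'])
c=cap('wrist'); np.savez('w4.npz',**c);f=c['frame']
g=(255*(f/255.)**0.45).astype(np.uint8)[:,:,::-1]
cv2.imwrite('pics/crop4.png',cv2.resize(g[120:220,190:320],None,fx=6,fy=6,interpolation=cv2.INTER_NEAREST))
E
```

```text
time_s: 5.88
tcp_pos: [0.5519, -0.1006, 0.078]
ee_rot: [[-0.086, -0.996, -0.002], [-0.996, 0.086, -0.0], [0.001, 0.002, -1.0]]
wrist_force: [0.3, -0.4, -0.8]
gripper_width: 0.435
[ 0.5519 -0.1006  0.078 ] [ 0.2508 -0.3994 -0.8166]
```

View pics/crop4.png

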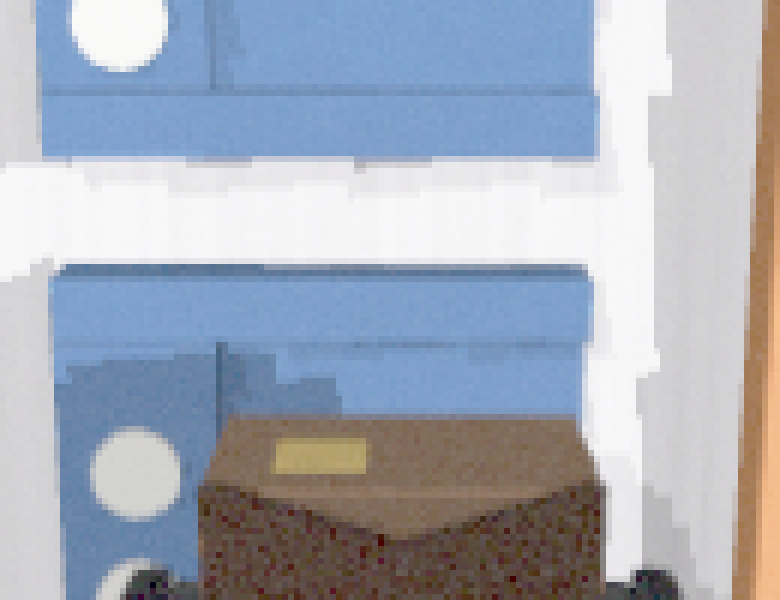

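Run:
```python
from h import *
np.set_printoptions(precision=4,suppress=True)
c=dict(np.load('w4.npz'));zb=.039
A=np.array([[.9962,-.0872],[.0872,.9962]])
g=lambda u,v,z:A@pt(c,190+u/6,120+v/6,z)[:2]
print('cam',c['xyz'],'dot',g(135,474,.018)-[.033,-.0085])
print('wall inner y',g(400,343,.018)[1]+.025,'outer edge top',g(330,277,.018)[1]+.033,'backwall x',g(218,385,.018)[0]-.023,'open',g(582,385,.010)[0]+.023, 'front top',g(593,277,.018)[0]+.023,'back outer', g(52,277,.018)[0]-.043)
print('house end',(g(228,416,zb)+g(573,416,zb))/2+[0,.022],g(228,416,zb)-g(573,416,zb))
```

```text
cam [ 0.5472 -0.1662  0.2154] dot [ 0.559  -0.0528]
wall inner y -0.05289623560361261 outer edge top -0.05300512358055559 backwall x 0.5584088449572361 open 0.5588210642409004 front top 0.5588011428972359 back outer 0.5580878363051268
house end [ 0.5591 -0.0519] [0.038 0.   ]
```

Every edge agrees: the house is within +0.5 mm in x and +1.0 mm in y of the pocket centre. I'll shift y by -1 mm and set it down.

```bash
python3 -m jog '{"delta_pos":[[0,-1,-5],[0,0,-8],[0,0,-6],[0,0,-4],[0,0,-3],[0,0,-2],[0,0,-1],[0,0,0],[0,0,0],[0,0,0]],"rot":[[0,0,0],[0,0,0],[0,0,0],[0,0,0],[0,0,0],[0,0,0],[0,0,0],[0,0,0],[0,0,0],[0,0,0]],"grip":[0,0,0,0,0,0,0,0,0,0]}';python3 -m jog '{"delta_pos":[[0,0,-0.5],[0,0,0]],"rot":[[0,0,0],[0,0,0]],"grip":[0,0]}'
```

```text
time_s: 6.77
tcp_pos: [0.5522, -0.1025, 0.0498]
ee_rot: [[-0.089, -0.996, 0.001], [-0.996, 0.089, -0.0], [-0.0, -0.001, -1.0]]
wrist_force: [0.5, -0.8, -0.2]
gripper_width: 0.438
time_s: 6.93
tcp_pos: [0.552, -0.1025, 0.0492]
ee_rot: [[-0.089, -0.996, 0.0], [-0.996, 0.089, 0.0], [-0.0, -0.0, -1.0]]
wrist_force: [-0.8, -0.2, -1.1]
gripper_width: 0.436
```

```bash
python3 -m jog '{"delta_pos":[[0,0,-0.5],[0,0,-0.5],[0,0,0],[0,0,0]],"rot":[[0,0,0],[0,0,0],[0,0,0],[0,0,0]],"grip":[0,0,0,0]}';python3 -m jog '{"delta_pos":[[0,0,-0.5],[0,0,-0.5],[0,0,0],[0,0,0]],"rot":[[0,0,0],[0,0,0],[0,0,0],[0,0,0]],"grip":[0,0,0,0]}'
```

```text
time_s: 7.27
tcp_pos: [0.5521, -0.1025, 0.0485]
ee_rot: [[-0.089, -0.996, 0.0], [-0.996, 0.089, -0.0], [0.0, -0.0, -1.0]]
wrist_force: [-0.8, 0.1, 3.9]
gripper_width: 0.435
time_s: 7.6
tcp_pos: [0.5521, -0.1025, 0.0484]
ee_rot: [[-0.088, -0.996, 0.0], [-0.996, 0.088, -0.0], [0.0, -0.0, -1.0]]
wrist_force: [-3.2, 1.7, 9.2]
gripper_width: 0.432
```

Contact came at the height expected for the floor (0.0385 + 0.010), so I'm releasing and rising.

```bash
python3 -m jog '{"delta_pos":[[0,0,1],[0,0,0],[0,0,0],[0,0,0],[0,0,0],[0,0,15],[0,0,25],[0,0,35],[0,0,35],[0,0,35]],"rot":[[0,0,0],[0,0,0],[0,0,0],[0,0,0],[0,0,0],[0,0,0],[0,0,0],[0,0,0],[0,0,0],[0,0,0]],"grip":[48,56,65,65,65,70,80,100,100,100]}'
python3 - <<'E'
from h import *
np.set_printoptions(precision=4,suppress=True)
c=cap('wrist'); np.savez('w5.npz',**c)
t=cap('top'); np.savez('t5.npz',**t)
g=lambda f:(255*(f/255.)**0.5).astype(np.uint8)[:,:,::-1]
a=cv2.resize(g(t['frame'])[170:245,165:340],None,fx=4,fy=4,interpolation=cv2.INTER_CUBIC)
b=g(c['frame'])[40:300]; im=np.zeros((560,700,3),np.uint8); im[:300]=a; im[300:560,:512]=b
cv2.imwrite('pics/c5.png',im)
E
```

```text
time_s: 8.43
tcp_pos: [0.5516, -0.1025, 0.1942]
ee_rot: [[-0.089, -0.996, -0.001], [-0.996, 0.089, -0.0], [0.0, 0.001, -1.0]]
wrist_force: [0.6, 0.3, -0.7]
gripper_width: 0.922
```

View pics/c5.png

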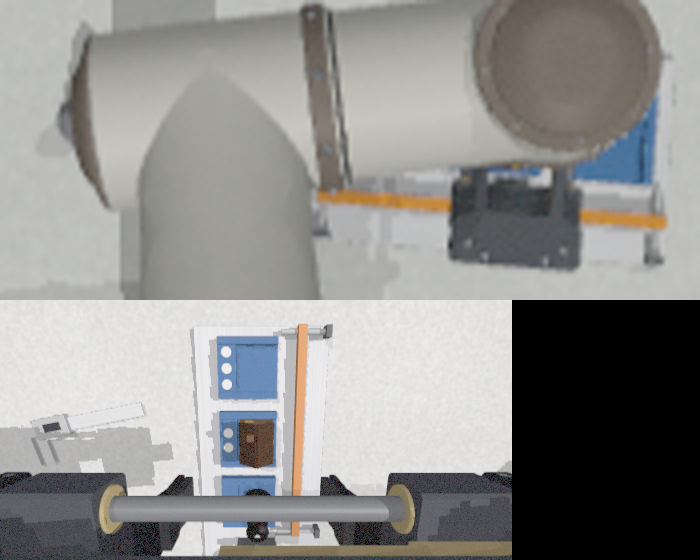

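The house stands square in the two-dot pocket. Next I'm moving past the tree to view it with the wrist camera, keeping the same tool yaw.

```bash
python3 -m jog '{"delta_pos":[[0,30,0],[2,37,0],[2,37,0],[2,37,0],[2,37,0],[2,37,0],[2,37,0],[2,37,0],[0,37,0],[0,37,0]],"rot":[[0,0,0],[0,0,0],[0,0,0],[0,0,0],[0,0,0],[0,0,0],[0,0,0],[0,0,0],[0,0,0],[0,0,0]],"grip":[100,100,100,100,100,100,100,100,100,100]}'
python3 -m jog '{"delta_pos":[[0,0,0],[0,0,0]],"rot":[[0,0,0],[0,0,0]],"grip":[100,100]}'
python3 - <<'E'
from h import *
np.set_printoptions(precision=4,suppress=True)
c=cap('wrist'); np.savez('w6.npz',**c)
w1=dict(np.load('w1.npz'));t0=dict(np.load('top0.npz'));print(pt(w1,338,73,.003),pt(t0,186,200,.04),r.sense()['tcp_pos'])
g=lambda f:(255*(f/255.)**0.6).astype(np.uint8)[:,:,::-1]
cv2.imwrite('pics/c6.png',cv2.resize(g(c['frame'])[0:240,130:450],None,fx=2.5,fy=2.5,interpolation=cv2.INTER_CUBIC))
E
```

```text
time_s: 9.37
tcp_pos: [0.5655, 0.2623, 0.1922]
ee_rot: [[-0.089, -0.996, -0.001], [-0.996, 0.089, -0.0], [0.001, 0.001, -1.0]]
wrist_force: [1.2, -0.5, 0.0]
gripper_width: 0.998
time_s: 9.53
tcp_pos: [0.5654, 0.2622, 0.1917]
ee_rot: [[-0.086, -0.996, -0.001], [-0.996, 0.086, -0.001], [0.001, 0.001, -1.0]]
wrist_force: [0.0, -0.8, 0.5]
gripper_width: 1.002
[0.5678 0.1966 0.003 ] [0.5646 0.1852 0.04  ] [0.5654 0.2608 0.1919]
```

View pics/c6.png

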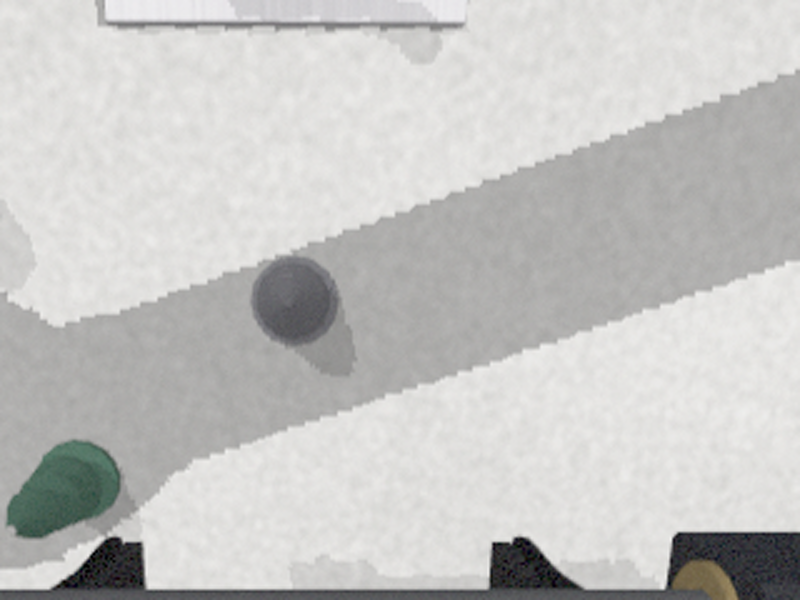

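The tree is right under the camera, its base circle at (248,120.4) in the full image. The green tree's base is at (163,191).

Run:
```python
from h import *
c=dict(np.load('w6.npz'))
print(pt(c,248,120.4,.003),pt(c,231,120.4,.006)-pt(c,265.2,120.4,.006),'green',pt(c,162.8,191,.003), c['xyz'])
```

```text
[0.56998851 0.19527826 0.003     ] [ 0.03878199 -0.00334501  0.        ] green [0.68168135 0.26962514 0.003     ] [0.56067026 0.19670498 0.32914108]
```

```bash
python3 -m jog '{"delta_pos":[[3,-33,0],[2,-33,0],[0,0,-30],[0,0,-35],[0,0,-35],[0,0,-30],[0,0,-20],[0,0,0],[0,0,0]],"rot":[[0,0,0],[0,0,0],[0,0,0],[0,0,0],[0,0,0],[0,0,0],[0,0,0],[0,0,0],[0,0,0]],"grip":[100,100,100,100,100,100,100,100,100]}'
```

```text
time_s: 10.33
tcp_pos: [0.5707, 0.1928, 0.0424]
ee_rot: [[-0.09, -0.996, -0.002], [-0.996, 0.09, -0.002], [0.002, 0.002, -1.0]]
wrist_force: [0.3, 0.1, 0.1]
gripper_width: 0.997
```

```bash
python3 -m jog '{"delta_pos":[[0,2,-5],[0,0,0],[0,0,0],[0,0,0],[0,0,0],[0,0,0],[0,0,0],[0,0,0],[0,0,0],[0,0,0]],"rot":[[0,0,0],[0,0,0],[0,0,0],[0,0,0],[0,0,0],[0,0,0],[0,0,0],[0,0,0],[0,0,0],[0,0,0]],"grip":[100,90,80,70,60,50,45,40,30,0]}'; python3 -m jog '{"delta_pos":[[0,0,0],[0,0,0],[0,0,0],[0,0,0],[0,0,5],[0,0,25],[0,0,35],[0,0,35],[0,0,35],[0,0,0]],"rot":[[0,0,0],[0,0,0],[0,0,0],[0,0,0],[0,0,0],[0,0,0],[0,0,0],[0,0,0],[0,0,0],[0,0,0]],"grip":[0,0,0,0,0,0,0,0,0,0]}'
```

```text
time_s: 11.17
tcp_pos: [0.571, 0.1965, 0.038]
ee_rot: [[-0.089, -0.996, -0.0], [-0.996, 0.089, -0.0], [0.0, 0.0, -1.0]]
wrist_force: [0.2, 0.3, 0.2]
gripper_width: 0.399
time_s: 12.0
tcp_pos: [0.5751, 0.1983, 0.1819]
ee_rot: [[-0.087, -0.996, 0.015], [-0.996, 0.087, 0.006], [-0.008, -0.014, -1.0]]
wrist_force: [1.9, 0.5, 0.6]
gripper_width: 0.35
```

```bash
python3 -m jog '{"delta_pos":[[0,0,0],[0,0,0]],"rot":[[0,0,0],[0,0,0]],"grip":[0,0]}'
python3 - <<'E'
from h import *
c=cap('wrist'); np.savez('w7.npz',**c)
g=lambda f:(255*(f/255.)**0.5).astype(np.uint8)[:,:,::-1]
cv2.imwrite('pics/c7.png',cv2.resize(g(c['frame'])[100:300,130:380],None,fx=3,fy=3,interpolation=cv2.INTER_CUBIC))
E
```

```text
time_s: 12.17
tcp_pos: [0.5705, 0.1963, 0.1729]
ee_rot: [[-0.089, -0.996, -0.001], [-0.996, 0.089, 0.0], [-0.0, 0.001, -1.0]]
wrist_force: [-0.2, 0.6, -1.8]
gripper_width: 0.351
```

View pics/c7.png

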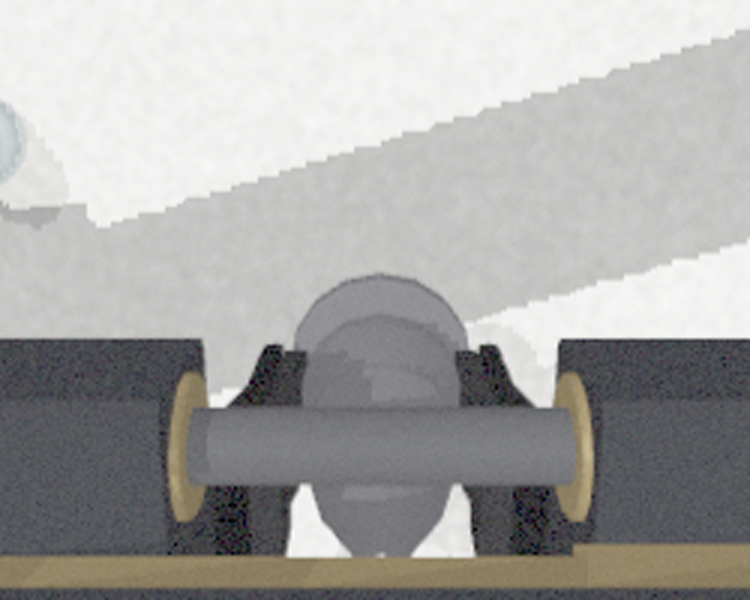

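The tree is held upright and centred. That was my twelfth picture, so I'm working by numbers from here. I'll measure the tree's offset from the tool using its base's front rim.

```bash
cat > tr.py <<'E'
from h import *
np.set_printoptions(precision=4,suppress=True)
def tree(c,R,tcp,dz=.0375):
    # base front rim contour points -> plane of underside -> circle of 20 mm radius
    ym=-R[:,0]; P=[]
    f=c['frame'].astype(int)
    return None
E
python3 - <<'E'
from h import *
np.set_printoptions(precision=4,suppress=True)
c=dict(np.load('w7.npz'));f=cv2.GaussianBlur(c['frame'].max(2),(3,3),0).astype(int)
s=r.sense();T=s['tcp_pos'];R=s['ee_rot']
P=[]
for u in range(240,275,3):
    col=f[180:203,u]; v=180+np.argmin(np.diff(col)); P.append((u,v+.5))
print(P,f[184:202,257]); z=T[2]-.0375
Q=np.array([pt(c,u,v,z)[:2] for u,v in P])
from scipy.optimize import least_squares
o=least_squares(lambda p:np.hypot(*(Q-p).T)-.020,T[:2],loss='soft_l1',f_scale=.001);print(o.x,T,'rel tool x',(o.x-T[:2])@R[:2,0],'tool y',(o.x-T[:2])@R[:2,1],o.fun)
E
```

```text
[(240, np.float64(195.5)), (243, np.float64(193.5)), (246, np.float64(192.5)), (249, np.float64(191.5)), (252, np.float64(191.5)), (255, np.float64(190.5)), (258, np.float64(190.5)), (261, np.float64(191.5)), (264, np.float64(191.5)), (267, np.float64(192.5)), (270, np.float64(193.5)), (273, np.float64(195.5))] [151 152 154 156 158 154 132  98  80  84  90  91  90  90  90  89  89  89]
[0.5711 0.1952] [0.5701 0.1961 0.172 ] rel tool x 0.0008563293784019432 tool y -0.0009898880511177792 [-0.      0.0002 -0.      0.0001 -0.0003  0.0001  0.0001 -0.0003  0.0001
 -0.      0.0002 -0.    ]
```

```bash
python3 -m jog '{"delta_pos":[[0,-27,10],[0,-35,0],[-3,-35,0],[-3,-35,0],[-4,-35,0],[-4,-35,0],[-4,-35,0],[-4,-35,0],[-4,-35,0],[0,-35,0]],"rot":[[0,0,0],[0,0,0],[0,0,0],[0,0,0],[0,0,0],[0,0,0],[0,0,0],[0,0,0],[0,0,0],[0,0,0]],"grip":[0,0,0,0,0,0,0,0,0,0]}'; python3 -m jog '{"delta_pos":[[0,-25,0],[0,-10,0],[0,0,-30],[0,0,-35],[0,0,-35],[0,0,-8],[0,0,0],[0,0,0]],"rot":[[0,0,0],[0,0,0],[0,0,0],[0,0,0],[0,0,0],[0,0,0],[0,0,0],[0,0,0]],"grip":[0,0,0,0,0,0,0,0]}'
cat > m8.py <<'E'
from h import *
import sys
np.set_printoptions(precision=4,suppress=True,linewidth=150)
c=cap('wrist','w8.png'); np.savez('w8.npz',**c)
s=r.sense();T=s['tcp_pos'];R=s['ee_rot'];print(T,s['wrist_force'],c['xyz'])
f=c['frame'];h=cv2.cvtColor(f,cv2.COLOR_RGB2HSV)
A=np.array([[.9962,-.0872],[.0872,.9962]])
m=((h[...,0]>100)&(h[...,0]<130)&(h[...,1]>110)&(h[...,2]>25)).astype(np.uint8)
n,l,st,ce=cv2.connectedComponentsWithStats(m); print([x.tolist() for x in st[1:] if x[4]>300])
d=((h[...,1]<90)&(h[...,2]>90)).astype(np.uint8)
n,l,st,ce=cv2.connectedComponentsWithStats(d)
for i in range(1,n):
    if 60<st[i,4]<400 and abs(st[i,2]-st[i,3])<5: print('dot?',st[i],ce[i],A@pt(c,*ce[i],.018)[:2])
print('px of expected seat3 dots',[px(c,A.T@(A@[.545,-.1813]+[.033,y]).tolist()+0 if 0 else np.r_[A.T@(A@np.array([.545,-.1813])+np.array([.033,y])),.018]) for y in(-.017,0,.017)])
print('expected seat3 cradle',A@[.545,-.1813])
E
python3 m8.py
```

```text
time_s: 13.05
tcp_pos: [0.5432, -0.147, 0.1814]
ee_rot: [[-0.089, -0.996, -0.004], [-0.996, 0.089, 0.0], [0.0, 0.004, -1.0]]
wrist_force: [0.5, 0.5, -1.6]
gripper_width: 0.351
time_s: 13.72
tcp_pos: [0.5456, -0.1803, 0.0753]
ee_rot: [[-0.087, -0.996, -0.0], [-0.996, 0.087, -0.001], [0.001, 0.0, -1.0]]
wrist_force: [0.3, -0.3, 0.1]
gripper_width: 0.35
[ 0.5464 -0.1804  0.0764] [0.0753 0.2647 0.2915] [ 0.5406 -0.2459  0.2126]
[[199, 165, 91, 71, 3233]]
dot? [205 181  16  16 199] [212.4422 188.4271] [ 0.5921 -0.1501]
dot? [206 203  15  16 181] [213.0994 210.5304] [ 0.5923 -0.1332]
px of expected seat3 dots [(np.float64(212.87794966619705), np.float64(188.482120901903)), (np.float64(213.78131084429737), np.float64(210.67002672219164)), (np.float64(214.648271480714), np.float64(231.9638806280683))]
expected seat3 cradle [ 0.5587 -0.1331]
```

The near view gives the dots at seat 3 = (0.5592,-0.1331) in cradle axes, against an expected (0.5587,-0.1331). Now the tree's own position in this same picture.

Run:
```python
from h import *
from scipy.optimize import least_squares
np.set_printoptions(precision=4,suppress=True)
c=dict(np.load('w8.npz'));h=cv2.cvtColor(c['frame'],cv2.COLOR_RGB2HSV)
A=np.array([[.9962,-.0872],[.0872,.9962]]);T=r.sense()['tcp_pos'];P=[]
for u in range(240,275,3):
    S=cv2.GaussianBlur(h[...,1],(3,3),0)[180:215,u].astype(int); v=180+np.argmin(np.diff(S[:25])); P.append((u,v+.5))
print(P); 
for z in(T[2]-.0375,):
    Q=np.array([pt(c,u,v,z)[:2] for u,v in P])
    o=least_squares(lambda p:np.hypot(*(Q-p).T)-.020,T[:2],loss='soft_l1',f_scale=.001);print('tree cradle',A@o.x,'tcp',A@T[:2],o.fun)
```

```text
[(240, np.float64(195.5)), (243, np.float64(193.5)), (246, np.float64(192.5)), (249, np.float64(192.5)), (252, np.float64(191.5)), (255, np.float64(191.5)), (258, np.float64(191.5)), (261, np.float64(191.5)), (264, np.float64(192.5)), (267, np.float64(192.5)), (270, np.float64(194.5)), (273, np.float64(196.5))]
tree cradle [ 0.5604 -0.1334] tcp [ 0.5601 -0.1321] [-0.      0.0003  0.0002 -0.0004 -0.     -0.0002 -0.0001  0.0001 -0.0001
  0.0005  0.     -0.0001]
```

Only +1.2 mm in x and -0.3 mm in y off. I'm lowering, with 1 mm taken off x.

```bash
python3 -m jog '{"delta_pos":[[-1,0,-5],[0,0,-8],[0,0,-6],[0,0,-4],[0,0,-2],[0,0,0],[0,0,0]],"rot":[[0,0,0],[0,0,0],[0,0,0],[0,0,0],[0,0,0],[0,0,0],[0,0,0]],"grip":[0,0,0,0,0,0,0]}';python3 -m jog '{"delta_pos":[[0,0,-0.5],[0,0,-0.5],[0,0,-0.5],[0,0,0],[0,0,0]],"rot":[[0,0,0],[0,0,0],[0,0,0],[0,0,0],[0,0,0]],"grip":[0,0,0,0,0]}'
```

```text
time_s: 14.35
tcp_pos: [0.5441, -0.1805, 0.05]
ee_rot: [[-0.089, -0.996, -0.0], [-0.996, 0.089, -0.0], [0.0, 0.0, -1.0]]
wrist_force: [-0.3, 0.7, -0.1]
gripper_width: 0.354
time_s: 14.77
tcp_pos: [0.544, -0.1805, 0.0486]
ee_rot: [[-0.089, -0.996, 0.0], [-0.996, 0.089, -0.0], [-0.0, -0.0, -1.0]]
wrist_force: [0.1, 0.3, 0.3]
gripper_width: 0.346
```

```bash
python3 -m jog '{"delta_pos":[[0,0,-0.5],[0,0,-0.5],[0,0,0],[0,0,0]],"rot":[[0,0,0],[0,0,0],[0,0,0],[0,0,0]],"grip":[0,0,0,0]}';python3 -m jog '{"delta_pos":[[0,0,-0.5],[0,0,0],[0,0,0]],"rot":[[0,0,0],[0,0,0],[0,0,0]],"grip":[0,0,0]}'
```

```text
time_s: 15.1
tcp_pos: [0.5441, -0.1805, 0.048]
ee_rot: [[-0.089, -0.996, 0.0], [-0.996, 0.089, -0.0], [0.0, -0.0, -1.0]]
wrist_force: [-1.3, 0.9, 3.6]
gripper_width: 0.345
time_s: 15.35
tcp_pos: [0.5441, -0.1805, 0.0479]
ee_rot: [[-0.088, -0.996, 0.0], [-0.996, 0.088, -0.0], [0.0, -0.0, -1.0]]
wrist_force: [-1.5, 1.6, 6.8]
gripper_width: 0.352
```

```bash
python3 -m jog '{"delta_pos":[[0,0,0.5],[0,0,0],[0,0,0],[0,0,0],[0,0,0],[0,0,10],[0,0,20],[0,0,35],[0,0,35],[0,0,35]],"rot":[[0,0,0],[0,0,0],[0,0,0],[0,0,0],[0,0,0],[0,0,0],[0,0,0],[0,0,0],[0,0,0],[0,0,0]],"grip":[40,48,56,65,65,70,80,90,100,100]}'
python3 -m jog '{"delta_pos":[[0,37,0],[0,37,0],[0,37,0],[0,0,0],[0,0,0]],"rot":[[0,0,0],[0,0,0],[0,0,0],[0,0,0],[0,0,0]],"grip":[100,80,60,40,20]}'
python3 - <<'E'
from h import *
np.set_printoptions(precision=4,suppress=True,linewidth=150)
c=cap('wrist','w9.png'); np.savez('w9.npz',**c);f=c['frame'];h=cv2.cvtColor(f,cv2.COLOR_RGB2HSV)
A=np.array([[.9962,-.0872],[.0872,.9962]]);print(r.sense()['tcp_pos'],c['xyz'])
for n,s in(('s2',[.5586,-.0529]),('s3',[.5589,-.1331])):
    q=np.array(s); print(n,[np.round(px(c,np.r_[A.T@(q+d),z]),1).tolist() for d,z in(((0,0),.01),((.033,0),.018),((-.023,-.033),.018),((.043,.033),.018),((0,0),.04))])
o=h[...,0]; m=((h[...,1]<70)&(h[...,2]<110)&(h[...,2]>20)).astype(np.uint8); m[215:]=0
n,l,st,ce=cv2.connectedComponentsWithStats(m); print('grey',[(x.tolist(),e.tolist()) for x,e in zip(st[1:],ce[1:]) if x[4]>150])
m=((o<20)&(h[...,1]>90)&(h[...,2]<120)).astype(np.uint8);m[215:]=0
n,l,st,ce=cv2.connectedComponentsWithStats(m); print('brown',[(x.tolist(),e.tolist()) for x,e in zip(st[1:],ce[1:]) if x[4]>150])
E
```

```text
time_s: 16.18
tcp_pos: [0.5436, -0.1805, 0.1846]
ee_rot: [[-0.089, -0.996, -0.0], [-0.996, 0.089, -0.0], [0.0, 0.0, -1.0]]
wrist_force: [0.8, 0.0, -0.1]
gripper_width: 0.918
time_s: 16.6
tcp_pos: [0.5441, -0.0678, 0.1835]
ee_rot: [[-0.085, -0.996, 0.001], [-0.996, 0.085, 0.0], [-0.0, -0.001, -1.0]]
wrist_force: [0.4, 0.3, -0.2]
gripper_width: 0.782
[ 0.5441 -0.0689  0.1832] [ 0.5391 -0.1335  0.3208]
s2 [[248.0, 150.9], [217.7, 151.6], [269.1, 120.7], [209.8, 181.0], [247.0, 154.1]]
s3 [[247.2, 74.4], [214.8, 73.0], [269.9, 37.4], [206.4, 106.7], [246.2, 69.2]]
grey [([302, 25, 26, 18, 183], [320.0601092896175, 33.97267759562842]), ([229, 48, 36, 46, 1147], [245.86050566695727, 70.67218831734961]), ([20, 132, 20, 12, 160], [29.75, 137.00625])]
brown [([285, 26, 7, 189, 231], [288.030303030303, 117.83982683982684]), ([228, 130, 37, 48, 1547], [246.31286360698127, 152.88558500323205])]
```

Tree and house measure at their seats: the tree blob's column is 245.9 (246–247 expected) and the house is at (246,153), where (247,154) was expected. Next I measure the lever from above with the gripper shut.

```bash
python3 -m jog '{"delta_pos":[[-10,33,0],[-10,33,0],[-10,33,0],[-10,33,0],[-10,33,0],[-4,34,0],[0,0,0],[0,0,0]],"rot":[[0,0,0],[0,0,0],[0,0,0],[0,0,0],[0,0,0],[0,0,0],[0,0,0],[0,0,0]],"grip":[0,0,0,0,0,0,0,0]}'
cat > lev.py <<'E'
from h import *
np.set_printoptions(precision=4,suppress=True,linewidth=150)
A=np.array([[.9962,-.0872],[.0872,.9962]])
for n in('wrist','scene'):
    c=cap(n,n+'L.png');f=c['frame'];h=cv2.cvtColor(f,cv2.COLOR_RGB2HSV)
    m=(((h[...,0]<6)|(h[...,0]>174))&(h[...,1]>150)&(h[...,2]>60)).astype(np.uint8)
    k,l,st,ce=cv2.connectedComponentsWithStats(m)
    for i in range(1,k):
        if st[i,4]>25: print(n,st[i],ce[i],'corner pts z.09',[(A@pt(c,u,v,.09)[:2]).round(4).tolist() for u,v in(ce[i],st[i,:2],st[i,:2]+st[i,2:4])])
    print(n,'expected pivot px',px(c,np.r_[A.T@[.5589,.0991],.032]),'tips',[px(c,np.r_[A.T@[.5589+.07*np.sin(a-.6),.0991],.032+.07*np.cos(a-.6)]) for a in(0,.1,1.2)])
    o=((h[...,0]>5)&(h[...,0]<20)&(h[...,1]>150)&(h[...,2]>120)); q=np.argwhere(o)[:,::-1]
print(r.sense()['tcp_pos'],A@r.sense()['tcp_pos'][:2])
E
python3 lev.py
```

```text
time_s: 17.32
tcp_pos: [0.4902, 0.13, 0.1828]
ee_rot: [[-0.087, -0.996, 0.0], [-0.996, 0.087, -0.0], [0.0, -0.0, -1.0]]
wrist_force: [0.0, -0.4, -0.0]
gripper_width: 0.124
wrist [164  99  42  24 682] [185.8006 111.1408] corner pts z.09 [[0.5346, 0.099], [0.5513, 0.0897], [0.5188, 0.1083]]
wrist expected pivot px (np.float64(176.03012809809576), np.float64(113.18583688875508)) tips [(np.float64(204.7428490025473), np.float64(111.27900278371162)), (np.float64(196.36874535946518), np.float64(111.12765779111193)), (np.float64(106.57394087831003), np.float64(111.3006953676205))]
scene [271 199  19  26 136] [280.3088 211.6838] corner pts z.09 [[0.5583, 0.1195], [0.5514, 0.0631], [0.5652, 0.1746]]
scene [369 316   9  11  80] [373.1375 321.2125] corner pts z.09 [[0.5809, 0.4942], [0.5796, 0.4806], [0.5819, 0.5092]]
scene expected pivot px (np.float64(275.27250362979026), np.float64(223.82465645228103)) tips [(np.float64(288.43809832116307), np.float64(202.57638468379696)), (np.float64(286.62028410119376), np.float64(202.23661851028794)), (np.float64(262.94157055002927), np.float64(212.4521345496491))]
[0.4901 0.1285 0.1825] [0.4771 0.1708]
```

Lever as expected: ball centre at cradle (0.528,0.099), angle ≈ 0.1. I'll go behind it (fence side), lower and push along the cradle's +x.

```bash
python3 -m jog '{"delta_pos":[[-3,-36,0],[-3,-36,0],[0,0,-25],[0,0,-25],[0,0,-20],[0,0,-8],[0,0,0],[0,0,0]],"rot":[[0,0,0],[0,0,0],[0,0,0],[0,0,0],[0,0,0],[0,0,0],[0,0,0],[0,0,0]],"grip":[0,0,0,0,0,0,0,0]}'
python3 -m jog '{"delta_pos":[[15,-1.3,0],[10,-0.9,0],[8,-0.7,0],[8,-0.7,0],[8,-0.7,0],[8,-0.7,0],[8,-0.7,0],[0,0,0]],"rot":[[0,0,0],[0,0,0],[0,0,0],[0,0,0],[0,0,0],[0,0,0],[0,0,0],[0,0,0]],"grip":[0,0,0,0,0,0,0,0]}'; python3 lev.py | grep -v exp
```

```text
time_s: 18.08
tcp_pos: [0.4845, 0.0568, 0.1049]
ee_rot: [[-0.09, -0.996, 0.0], [-0.996, 0.09, -0.0], [0.0, -0.0, -1.0]]
wrist_force: [0.1, -0.4, 0.3]
gripper_width: 0.009
time_s: 18.75
tcp_pos: [0.551, 0.0519, 0.1046]
ee_rot: [[-0.089, -0.996, 0.002], [-0.996, 0.089, 0.0], [-0.0, -0.002, -1.0]]
wrist_force: [0.4, 0.1, -0.2]
gripper_width: 0.004
wrist [225 196  28  21 457] [239.3239 205.0766] corner pts z.09 [[0.555, 0.0811], [0.5631, 0.0757], [0.5471, 0.0884]]
scene [271 201   9  24 116] [274.3966 212.8879] corner pts z.09 [[0.574, 0.1158], [0.5559, 0.0703], [0.5867, 0.1619]]
scene [369 316   9  11  80] [373.1375 321.2125] corner pts z.09 [[0.5809, 0.4942], [0.5796, 0.4806], [0.5819, 0.5092]]
[0.5494 0.0518 0.1042] [0.5428 0.0995]
```

```bash
python3 -m jog '{"delta_pos":[[6,-0.5,0],[6,-0.5,0],[6,-0.5,0],[5,-0.5,0],[3,-0.3,0],[0,0,0]],"rot":[[0,0,0],[0,0,0],[0,0,0],[0,0,0],[0,0,0],[0,0,0]],"grip":[0,0,0,0,0,0]}'; python3 lev.py | grep -v exp
```

```text
time_s: 19.35
tcp_pos: [0.5758, 0.0495, 0.1044]
ee_rot: [[-0.089, -0.996, 0.001], [-0.996, 0.089, -0.0], [-0.0, -0.001, -1.0]]
wrist_force: [-1.0, 0.4, 0.5]
gripper_width: 0.006
wrist [242 197  43  20 572] [265.6608 207.0017] corner pts z.09 [[0.5648, 0.082], [0.5784, 0.076], [0.5534, 0.0882]]
scene [262 207  18  18 109] [269.8349 215.8257] corner pts z.09 [[0.5902, 0.1196], [0.5894, 0.0794], [0.5867, 0.1619]]
scene [369 316   9  11  80] [373.1375 321.2125] corner pts z.09 [[0.5809, 0.4942], [0.5796, 0.4806], [0.5819, 0.5092]]
[0.5757 0.0496 0.1047] [0.5692 0.0996]
```

```bash
python3 -m jog '{"delta_pos":[[3,-0.3,0],[2,-0.2,0],[0,0,0]],"rot":[[0,0,0],[0,0,0],[0,0,0]],"grip":[0,0,0]}'; python3 -m jog '{"delta_pos":[[2,-0.2,0],[2,-0.2,0],[0,0,0]],"rot":[[0,0,0],[0,0,0],[0,0,0]],"grip":[0,0,0]}'; python3 lev.py | grep -v exp
```

```text
time_s: 19.7
tcp_pos: [0.5802, 0.049, 0.1046]
ee_rot: [[-0.089, -0.996, -0.0], [-0.996, 0.089, -0.0], [0.0, 0.0, -1.0]]
wrist_force: [-1.3, -0.7, -0.6]
gripper_width: 0.005
time_s: 19.95
tcp_pos: [0.583, 0.0485, 0.1042]
ee_rot: [[-0.089, -0.996, -0.003], [-0.996, 0.089, -0.0], [0.001, 0.003, -1.0]]
wrist_force: [-3.4, 1.6, 2.1]
gripper_width: 0.006
wrist [243 197  50  20 577] [272.5009 207.1369] corner pts z.09 [[0.568, 0.0817], [0.5849, 0.0756], [0.5559, 0.0878]]
scene [260 209  20  16 104] [268.9519 216.875 ] corner pts z.09 [[0.5943, 0.1219], [0.5981, 0.0837], [0.5867, 0.1619]]
scene [369 316   9  11  80] [373.1375 321.2125] corner pts z.09 [[0.5809, 0.4942], [0.5796, 0.4806], [0.5819, 0.5092]]
[0.583  0.0485 0.1043] [0.5765 0.0992]
```

```bash
python3 -m jog '{"delta_pos":[[1,-0.1,0],[1,-0.1,0],[0,0,0]],"rot":[[0,0,0],[0,0,0],[0,0,0]],"grip":[0,0,0]}'; python3 -m jog '{"delta_pos":[[1,-0.1,0],[0,0,0]],"rot":[[0,0,0],[0,0,0]],"grip":[0,0]}'; python3 lev.py | grep -v exp
```

```text
time_s: 20.3
tcp_pos: [0.5836, 0.0483, 0.104]
ee_rot: [[-0.089, -0.996, -0.006], [-0.996, 0.089, -0.001], [0.001, 0.006, -1.0]]
wrist_force: [-8.1, 2.4, 3.2]
gripper_width: 0.005
time_s: 20.47
tcp_pos: [0.5838, 0.0482, 0.1039]
ee_rot: [[-0.089, -0.996, -0.007], [-0.996, 0.089, -0.001], [0.001, 0.007, -1.0]]
wrist_force: [-9.6, 3.5, 4.5]
gripper_width: 0.006
wrist [247 198  47  19 552] [273.558  207.3696] corner pts z.09 [[0.5681, 0.0816], [0.5834, 0.0759], [0.5562, 0.0875]]
scene [260 209  20  16 102] [268.9902 216.9804] corner pts z.09 [[0.5944, 0.1223], [0.5981, 0.0837], [0.5867, 0.1619]]
scene [369 316   9  11  80] [373.1375 321.2125] corner pts z.09 [[0.5809, 0.4942], [0.5796, 0.4806], [0.5819, 0.5092]]
[0.5838 0.0483 0.1039] [0.5774 0.099 ]
```

It's on a hard stop (force rising without motion). I'm backing off, clearing the view and checking the fence and all three pieces.

```bash
python3 -m jog '{"delta_pos":[[-15,1.3,0],[-25,2,0],[-20,2,0],[0,0,35],[0,0,40],[0,37,0],[0,37,0],[0,0,0],[0,0,0]],"rot":[[0,0,0],[0,0,0],[0,0,0],[0,0,0],[0,0,0],[0,0,0],[0,0,0],[0,0,0],[0,0,0]],"grip":[0,0,0,0,0,0,0,0,0]}'
cat > fin.py <<'E'
from h import *
np.set_printoptions(precision=4,suppress=True,linewidth=150)
A=np.array([[.9962,-.0872],[.0872,.9962]])
import sys
n=sys.argv[1]; c=cap(n,n+'F.png');f=c['frame'];h=cv2.cvtColor(f,cv2.COLOR_RGB2HSV)
def comp(m,z,name,amin,lim=215):
    m=m.astype(np.uint8)
    k,l,st,ce=cv2.connectedComponentsWithStats(m)
    for i in range(1,k):
        p=A@pt(c,*ce[i],z)[:2]-[.5589,-.0531]
        if st[i,4]>amin and abs(p[0])<.12 and -.2<p[1]<.2: print(name,st[i],ce[i].round(1),'cradle mm',(p*1000).round(1))
H,S,V=cv2.split(h)
comp((H>5)&(H<20)&(S>150)&(V>120),.02,'fence',60)
comp(((H<6)|(H>174))&(S>150)&(V>60),.08,'lever',15)
comp((H<20)&(S>90)&(V<110),.04,'brown',40)
comp((S<90)&(V<100)&(V>15),.03,'grey',40)
comp((V<30),.05,'black',30)
for a in(1.02,1.1,1.2): print(a,px(c,np.r_[A.T@[.5589+.07*np.sin(a-.6),.0991],.032+.07*np.cos(a-.6)]))
print([ (s,np.round(px(c,np.r_[A.T@[.5589,-.0531+s*.08],.035]),1)) for s in(-1,0,1)], r.sense()['tcp_pos'])
E
python3 fin.py wrist
```

```text
time_s: 21.32
tcp_pos: [0.5283, 0.1295, 0.1804]
ee_rot: [[-0.086, -0.996, 0.004], [-0.996, 0.086, 0.002], [-0.002, -0.004, -1.0]]
wrist_force: [-0.9, 0.2, 0.6]
gripper_width: 0.007
fence [237   0  11  83 846] [242.4  40.3] cradle mm [-28.5  86.4]
lever [ 141   96   84   22 1245] [180.8 107.6] cradle mm [ 20.1 152.1]
grey [203   7  15  17 126] [209.6  15. ] cradle mm [ 1.1 67.8]
grey [281  72  12  14 100] [288.3  78.4] cradle mm [-73.5 122.6]
grey [186  89  55  14 627] [212.7  94.9] cradle mm [  1.  137.9]
grey [188 118  53  12 521] [213.  123.8] cradle mm [  1.7 165.8]
black [ 187    0   48   60 1867] [210.4  30.4] cradle mm [-2.2 86.2]
1.02 (np.float64(164.2076717369397), np.float64(106.7277809839542))
1.1 (np.float64(158.842417794196), np.float64(106.86959027538279))
1.2 (np.float64(152.9449043714062), np.float64(107.07488654940937))
[(-1, array([ 202.1, -202.3])), (0, array([206.7, -77.3])), (1, array([210.5,  28. ]))] [0.5278 0.1284 0.1799]
```

Fence inner edge at -23.5 mm and lever at ≈ 1.2 rad: fully over. One last check over the pockets.

```bash
python3 -m jog '{"delta_pos":[[0,-36,5],[0,-36,0],[0,-36,0],[0,-36,0],[0,-36,0],[0,0,0],[0,0,0]],"rot":[[0,0,0],[0,0,0],[0,0,0],[0,0,0],[0,0,0],[0,0,0],[0,0,0]],"grip":[0,0,0,0,0,0,0]}'; python3 fin.py wrist
python3 -m jog '{"delta_pos":[[0,36,10],[0,36,0],[0,36,0],[0,36,0],[0,36,0],[0,36,0],[-10,36,0],[-20,30,0],[-20,30,0],[0,0,0]],"rot":[[0,0,0],[0,0,0],[0,0,0],[0,0,0],[0,0,0],[0,0,0],[0,0,0],[0,0,0],[0,0,0],[0,0,0]],"grip":[0,0,0,0,0,0,0,0,0,0]}'; python3 -m jog '{"delta_pos":[[-20,30,0],[-20,30,0],[0,0,0],[0,0,0]],"rot":[[0,0,0],[0,0,0],[0,0,0],[0,0,0]],"grip":[0,0,0,0]}'; python3 fin.py top
```

```text
time_s: 21.95
tcp_pos: [0.5268, -0.0552, 0.1844]
ee_rot: [[-0.094, -0.996, 0.001], [-0.996, 0.094, -0.0], [0.0, -0.001, -1.0]]
wrist_force: [1.4, 0.9, -0.3]
gripper_width: 0.009
fence [ 251   12   10  205 1820] [256.  109.4] cradle mm [-28.4 -33.4]
brown [ 208  119   40   48 1669] [228.2 141.4] cradle mm [-0.1 -1.7]
brown [226 281 157  16 957] [306.2 288.8] cradle mm [-85.4 168.1]
brown [128 285 103  11 504] [180.1 289.7] cradle mm [ 61.5 168.4]
grey [261  12  47  19 202] [295.9  21.9] cradle mm [ -66.7 -112.2]
grey [210  35  34  45 963] [223.2  59. ] cradle mm [  3.2 -80.3]
grey [ 243  201   28   85 1280] [256.9 252.6] cradle mm [-28.3 126.7]
grey [    0   211   512   173 29902] [246.5 295.3] cradle mm [-15.3 183.2]
black [208 119  19  48 627] [216.6 142.7] cradle mm [10.3 -1.3]
black [ 138  196  118   41 2515] [206.6 220. ] cradle mm [24.1 78.7]
black [ 258  213  117   23 2059] [312.  223.2] cradle mm [-86.5  83. ]
black [230 262  26  23 328] [246.7 274.9] cradle mm [-16.9 143.4]
black [258 262  17  23 296] [264.3 273.2] cradle mm [-36.4 141.5]
black [141 278  55   7 154] [170.3 28
[... 1091 characters left out ...]
rey [228 183   6  27 107] [230.9 196.5] cradle mm [  8.  162.4]
grey [238 184   8  27 117] [240.7 197.4] cradle mm [  7.7 134.6]
grey [279 185  22   6  47] [288.  188.4] cradle mm [43.7  2.4]
grey [310 201  14  15 153] [316.8 207.5] cradle mm [ -4.3 -82.9]
black [254 196  13  14 139] [259.9 202.8] cradle mm [-4.8 78.9]
black [282 197  17  15 202] [289.7 204. ] cradle mm [-1.7 -4.4]
1.02 (np.float64(233.88993238750083), np.float64(187.12021587569444))
1.1 (np.float64(234.0920036589098), np.float64(185.38202964819882))
1.2 (np.float64(234.34437226528522), np.float64(183.35507685294957))
[(-1, array([316.1, 205.8])), (0, array([287.9, 203.6])), (1, array([259.7, 201.4]))] [0.4364 0.3206 0.1945]
```

All three are at their seats, the fence is closed, and the arm is clear. Handing in.

```bash
python3 -c "
from station import finish_job
print(finish_job())"
```

```text
the job is handed in; nothing more can be done
None
```

I stood the farmhouse in the two-dot pocket and then the grey tree in the three-dot pocket, each lowered until it touched the floor before I let go. Then I pushed the red lever over to its stop. The job is handed in at about 23 s of the 64 s allowed; it gave no verdict.

**Last checks (wrist camera):**
- **House:** about -0.1 mm in x and -1.7 mm in y from its seat centre.
- **Tree:** about +3.2 mm in x and -0.3 mm in y. This is the centre of its visible outline, so it is only rough.
- **Fence and lever:** the fence's inner edge is at about -23.5 mm and the lever at about 1.2 rad, so it is fully over.
- **Queen:** still in her pocket, within about 5 mm in the top view, where her height blurs the reading.

**Disagreements and gaps:**
- The top camera put the cradle 2–3 mm away from where the wrist camera did. I used the wrist camera, because its close-up readings agreed with each other.
- I had used all 12 picture views by the time the tree was in the gripper. Everything after that was checked by measurement only.
- I did not measure the bystanders (gauge, jar, glue, green tree, pawn, brush) again at the end. I planned the moves to stay clear of them, and the wrist force stayed near zero while the arm was moving freely.

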